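# Index the peg carousel to its next stop and lock it

## Robot

A 6-joint arm with a two-finger parallel gripper is mounted at the origin on the work surface. World frame = base frame: x ahead of the robot, y to its left, z up, the work surface at z = 0. Lengths are in m, angles in degrees, forces in N, time in s.
With the tool pointing down it reaches from about 0.325 to 0.875 m from the base axis. Payload 4.4 kg.
Tool frame: the origin (TCP) lies at the very end of the fingers, on their centre line; the grasp point (between the pads) lies 19 mm behind it; z points along the fingers, y is the line along which they close (so a half turn about z gives the same grasp; the last joint's range is limited). The gripper opens to 85 mm and grips with 20 to 120 N. Pads are 22 mm wide; open, the fingers measure 114 mm over their backs; the gripper's body (76 mm by 85 mm) begins 54 mm behind the grasp point. The pads swing forward as they close: fully open they stand 13 mm farther back than shut.
Start: joints at [-74.857, 11.837, 88.321, -0, 79.842, -8.623], TCP at [0.232, -0.526, 0.231] pointing down, gripper open.
Joint ranges: [-156.59, 156.59], [-49.26, 127.26], [12.9, 141.05], [-63.56, 243.56], [4.71, 150.69], [-161.64, 161.64]. Speed limits (degrees/s): [159.86, 159.86, 180, 180, 180, 180].

## Interface

Orientations are given as [roll, pitch, yaw] about the fixed x, y, z axes, in that order (R = Rz(yaw) Ry(pitch) Rx(roll)).
In Python, from workcell import arm gives the robot as it stands.
- The arm moves only by the tool jog_arm, never from a script. Its argument "commands" is a list of rows, each a list of 3 entries, a list of its own where there are three numbers: the shift along the tool's x, y, z in cm, then the turn about the tool's z in rad, then the opening, from 0 (shut) to 1 (fully open). A call has 1 to 12 rows; each row shifts and turns the commanded pose from where the row before left it, along the tool's axes as they then stand; what a row does not reach is not made up. A row lasts 1/8 s, in which the tool goes at most 62.5 mm and 10.7 degrees, less where a joint would pass 70% of its speed; a pose out of reach is approached as far as the arm can. A call with a gripper value outside its range is refused whole. The fingers move at their own pace and stop on an object; the grip force is fixed at half the most. Time passes only in rows, so rows that do not move let the fingers close. It gives the time, the measured TCP pose, the force, the opening and the grip force at its end, in the units of the state.
- arm.get_obs(): the state, without advancing time (a new reading comes with each control period).
- arm.read_camera(name): name is "side" or "top" or "wrist"; returns the picture (480x640x3 uint8, red, green, blue); there is no depth.
- arm.camera_info(name): a dict with "intrinsics" (3x3 intrinsics, pixels), "R" (3x3) and "t" (3): a world point X has camera coordinates R X + t; the wrist camera has in their place "tool_from_camera" (4x4, takes a point from camera to tool coordinates, whose origin is the TCP and whose axes are the flange's). Camera axes: x right, y down, z forward; pixel columns grow to the right and rows downward; lengths in m; the calibration is good to about 2 mm. The wrist camera is an equidistant fisheye: a pixel r from the principal point sees the ray r / f radians off the axis. A picture is of the moment at which its call begins: read the wrist's pose just before it. camera_info takes no time and is no camera call.
- arm.job_done(): hands the job in; it is judged then, once.
The state is a dict: "clock": time; "joints": joint angles; "dq": joint speeds; "joint_efforts": joint torques, N m; "position": TCP position; "tcp_rot": TCP orientation; "ft_force": force on the tool from outside, world axes, zero at the start; "torque": the same for the moment, N m; "finger_gap": opening from 0.0 (shut) to 1.0 (fully open); "finger_force": force on a finger pad.
Only numpy, scipy, OpenCV 4.12 (cv2) and the standard library are available. Lean on these libraries where they do the work, as an engineer would, in place of code of your own. Each camera call takes 0.05 s, during which the arm holds its last target. There are 200 camera calls.

## Task

Push the round peg carousel on anticlockwise (seen from above; the bare post near its rim is there to push against) until it clicks home at its next stop; the stop can only be felt, so push gently and do not force the carousel against it. Then take the locking peg out of its wooden block, put it in the carousel's lock hole fully home, its collar flat on the boss, let go, and leave the other things on the table where they are.

Things in the scene. Friction and masses are not known exactly. Their poses are not given: they have to be found in the camera images.
- carousel: Aluminium disc, 250 mm across, 8 mm thick, turning about an upright axis on a grey foot fixed to the table. Origin on the axis at the disc's underside, 38 mm above the table; z up, x towards the push post. It starts between two stops. The next stop lies 0.35 to 1.15 rad anticlockwise of the start (34 to 113 mm along the post's arc), different each time and unmarked.
- hub (a point): Top centre of the carousel's hub knob, on its axis, 76 mm above the table. How it turns: about 2 N at the post, up to 7 N over a hump 5 to 15 mm before the stop; then a sprung plunger under the disc drops into a notch and the disc meets a cushioned dead stop that gives 1 mm at 12 N, 3 mm at 16 N, and springs back: a steady 12 N means it is home. Over 25 N damages it. It stays where it is left.
- push_post (a point): Centre of the top of the push post: an upright round bare steel post on the disc, 18 mm across, 98 mm from the axis. Disc top is 46 mm, post top 102 mm above the table.
- stored_pegs (a point): Top of the middle one of three long steel rock pegs fixed upright in tubes on the disc, up to 151 mm above the table, 72 mm from the axis, at 105, 155 and 205 degrees anticlockwise of the push post. Not to be taken out.
- lock_hole (a point): Centre of the mouth of the upright lock hole, 14.5 mm across, in the top of a 44 mm square boss, 58 mm above the table, 100 mm from the axis, 70 degrees clockwise of the post. It goes on through the disc. Only at the stop does a 15.5 mm hole in the foot (foot top 34 mm above the table) lie below it; otherwise the peg stops with its collar 20 mm short.
- peg_head (a point): Centre of the grip of the loose upright steel locking peg (0.14 kg, 95 mm long): grip 18 mm across, 45 mm high; below it a collar 28 mm across, 6 mm thick; below that a shank 12 mm across, 44 mm long, its last 12 mm tapering to a 5 mm tip. The point is 22.5 mm below the top, 28.5 mm above the collar's underside, 72.5 mm above the tip. It starts in the wooden block.
- park_hole (a point): Centre of the mouth of the hole in the top of the wooden block that holds the locking peg at the start: 70 mm square, 48 mm high, fixed to the table, hole 15 mm across, right through.
- mallet: Bystander: mallet lying flat, 190 mm long, head 90 mm wide with rubber tips. Origin at its underside near mid-length.
- plastic_peg: Bystander: thin plastic peg lying flat, 140 mm long with a T head. Origin at its underside at mid-length.
- hook: Bystander: steel S-hook lying flat, 160 mm long, 10 mm thick. Origin at its underside near mid-length.
- pot: Bystander: clay flower pot, 100 mm across, 90 mm high. Origin under its centre.
- tin: Bystander: plain tin, 72 mm across, 100 mm high. Origin under its centre.
- trowel: Bystander: flat trowel with a wooden handle, lying flat. Origin at its underside.
Mind the look-alikes: they are no part of the job. Of the things shaped like the part that bears peg_head, the bare steel one is meant. Of the things shaped like the part that bears park_hole, the wooden one is meant.

How it is judged:
By the outcome, as a careful person would: the job done as asked, in the order asked, and still so for the second after the job is handed in, with the robot touching nothing.
It also fails if it takes over 72 s, if anything falls off the work surface, if the arm or the gripper's body presses on something with over 40 N, if the wrist force passes 120 N, or if a joint passes its speed limit or range.

## Working session

There is one attempt and no reset: what is moved stays moved. The work goes in short steps, Python scripts to look and compute and a tool call to move; the robot and the scene stay as the last step left them, time stands still between calls to the robot, and variables do not carry over. Pictures are saved under pics/ and viewed, at most 10 in all, crops included, and the job is handed in when it is done.

Besides the shell and the picture viewer there is one more tool, called after "Request:" by a JSON object that holds its "op" and its "data", one argument or row to a line. jog_arm: Moves the arm, as the interface text tells. Its arguments: {"type":"object","properties":{"commands":{"type":"array"}},"required":["commands"]}

```bash
mkdir -p pics; ls
python3 - <<'E'
from workcell import arm
import cv2,numpy as np
for n in("top","side","wrist"):
    im=arm.read_camera(n); cv2.imwrite(f"pics/{n}0.png",im[:,:,::-1])
    print(n,arm.camera_info(n))
print(arm.get_obs())
E
```

```text
pics
top {'intrinsics': array([[557.43155434,   0.        , 315.57702513],
       [  0.        , 557.43155434, 237.98019889],
       [  0.        ,   0.        ,   1.        ]]), 'R': array([[ 4.52017443e-04, -9.99991754e-01, -4.03590301e-03],
       [-9.91680011e-01,  7.12753311e-05, -1.28727426e-01],
       [ 1.28726652e-01,  4.06051138e-03, -9.91671801e-01]]), 't': array([0.00649127, 0.56206006, 1.5204389 ])}
side {'intrinsics': array([[441.54070263,   0.        , 317.88770665],
       [  0.        , 441.54070263, 238.79236941],
       [  0.        ,   0.        ,   1.        ]]), 'R': array([[ 9.30260881e-01, -3.66898607e-01,  3.24143086e-04],
       [-2.41518581e-01, -6.13028006e-01, -7.52240280e-01],
       [ 2.76194619e-01,  6.99701419e-01, -6.58888804e-01]]), 't': array([-0.49679187,  0.2281104 ,  0.85832798])}
wrist {'intrinsics': array([[371.64829954,   0.        , 314.37484664],
       [  0.        , 371.64829954, 243.01752502],
       [  0.        ,   0.        ,   1.        ]]), 'tool_from_camera': array([[-1.50407010e-03, -9.56352198e-01, -2.92212612e-01,
         7.433
[... 248 characters left out ...]
  1.00000000e+00]])}
{'clock': 0.15, 'joints': array([-7.48574687e+01,  1.18765140e+01,  8.83857670e+01, -5.70183762e-04,
        7.98404788e+01, -8.62353058e+00]), 'dq': array([-0.03123216, -0.06534623, -0.36369963, -0.05659507, -0.06513782,
       -0.00624922]), 'joint_efforts': array([ 5.23082654e-04, -3.83510077e+01, -2.92036861e+01, -1.94123827e-04,
        6.61422964e-03,  2.54166309e-06]), 'position': array([ 0.23155597, -0.52568188,  0.23035991]), 'tcp_rot': array([-1.79898318e+02, -1.48532287e-02,  2.37661497e+01]), 'ft_force': array([ 0.15204908, -0.38287895, -0.46644869]), 'torque': array([0.00135069, 0.00936552, 0.01433807]), 'finger_force': 0.0, 'finger_gap': 0.9972824971290991}
```

View pics/top0.png

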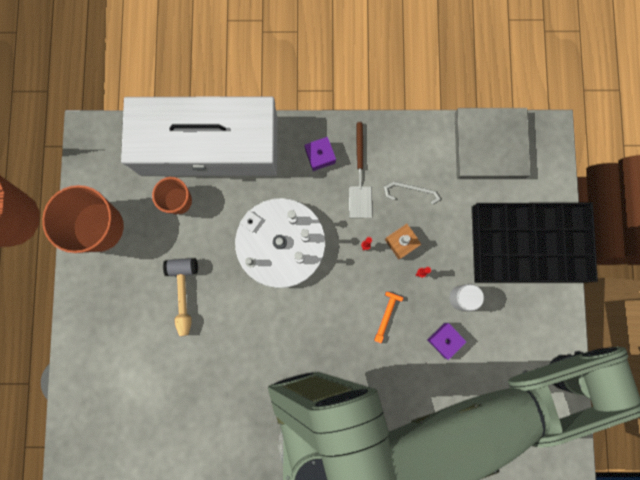

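View pics/side0.png

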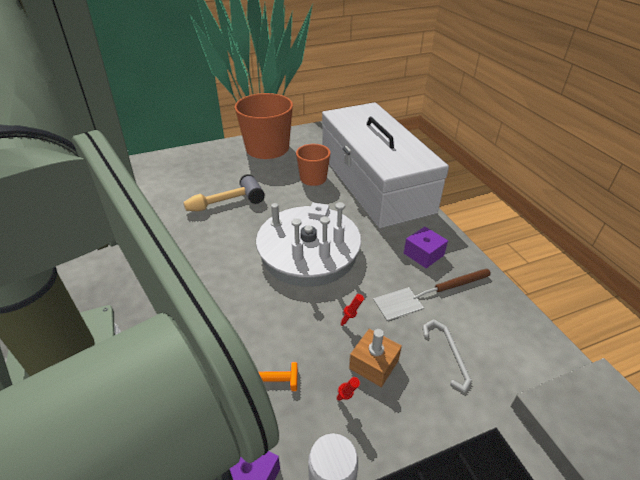

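The top view shows the carousel hub at about (280,242), push post (251,262), boss (255,221) and stored pegs (293,216), (306,237), (299,258).

Candidates:
- **Pegs:** steel peg in wooden block (404,241); red look-alikes (367,243) and (423,272). I choose the steel one.
- **Blocks:** wooden (404,241); purple look-alikes (320,153) and (448,341). I choose the wooden one.

The close crop below checks the choice.

```bash
cat > h.py <<'E'
import numpy as np,cv2
from workcell import arm
from scipy.spatial.transform import Rotation as Ro
def ray(n,u,v):
    c=arm.camera_info(n);K=c["intrinsics"];x=(u-K[0,2])/K[0,0];y=(v-K[1,2])/K[1,1]
    if n=="wrist":
        o=arm.get_obs();r=np.hypot(x,y);s=np.sin(r)/r if r>1e-9 else 1
        d=np.array([x*s,y*s,np.cos(r)]);T=c["tool_from_camera"]
        R=Ro.from_euler("xyz",o["tcp_rot"],degrees=True).as_matrix()
        return R@T[:3,3]+o["position"],R@T[:3,:3]@d
    return -c["R"].T@c["t"],c["R"].T@np.array([x,y,1])
def at(n,u,v,z):
    p,d=ray(n,u,v);return p+d*(z-p[2])/d[2]
def proj(n,X):
    c=arm.camera_info(n);K=c["intrinsics"]
    if n=="wrist":
        o=arm.get_obs();T=c["tool_from_camera"];R=Ro.from_euler("xyz",o["tcp_rot"],degrees=True).as_matrix()
        p=T[:3,:3].T@(R.T@(np.array(X)-o["position"])-T[:3,3]);a=np.arctan2(np.hypot(p[0],p[1]),p[2]);q=p[:2]/np.hypot(p[0],p[1])*a
    else: p=c["R"]@X+c["t"];q=p[:2]/p[2]
    return K[:2,:2]@q+K[:2,2]
def st():
    o=arm.get_obs();print(o["clock"],o["position"].round(4),o["tcp_rot"].round(1),o["ft_force"].round(1),round(o["finger_gap"],3),o["finger_force"])
E
python3 - <<'E'
from h import *
t=cv2.imread("pics/top0.png");s=cv2.imread("pics/side0.png")
a=cv2.resize(t[190:300,220:440],None,fx=3.6,fy=3.6,interpolation=cv2.INTER_CUBIC)
b=cv2.resize(s[195:385,240:460],None,fx=1.05,fy=1.05)
cv2.imwrite("pics/crop.png",a)
for n,u,v,z in[("hub",279.5,242,.076),("post",250,262,.102),("boss",252,223,.058),("peg",404,240,.099)]:print(n,at("top",u,v,z).round(4))
E
```

```text
hub [0.5459 0.1045 0.076 ]
post [0.4891 0.1808 0.102 ]
boss [0.601  0.1823 0.058 ]
peg [ 0.5485 -0.2303  0.099 ]
```

View pics/crop.png

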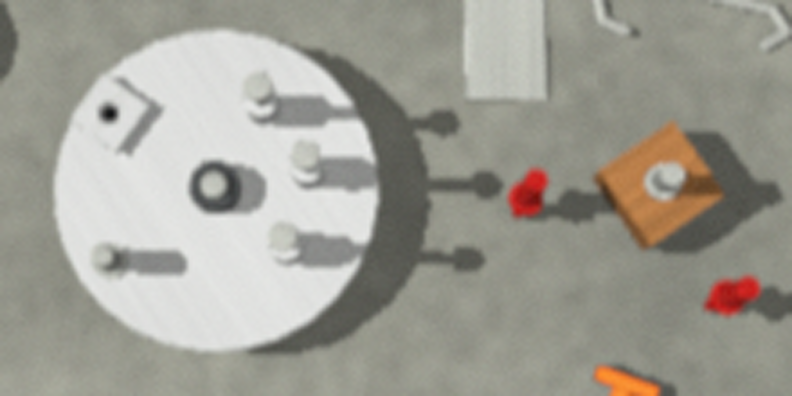

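The crop confirms the bare steel peg in the wooden block at about (405.6,239.4), with the red ones either side. Hub top is at (279.2,241.1), post (249.2,260.8) and lock hole (250.3,221.4). I'll move to just clockwise of the post, fingers shut.

Request:
{"op": "jog_arm", "data": {
  "commands": [
    [[3.5,-3.4,0],0,0],
    [[3.5,-3.4,0],0,0],
    [[3.5,-3.4,0],0,0],
    [[3.5,-3.4,0],0,0],
    [[3.5,-3.4,0],0,0],
    [[3.5,-3.4,0],0,0],
    [[3.5,-3.4,0],0,0],
    [[3.5,-3.4,0],0,0],
    [[3.5,-3.4,0],0,0],
    [[3.5,-3.4,0],0,0],
    [[3.5,-3.4,0],0,0],
    [[3.5,-3.4,0],0,0]
  ]
}}

```text
clock: 1.65
position: [0.4519, 0.018, 0.2312]
tcp_rot: [180.0, -0.0, 23.8]
ft_force: [0.4, 0.4, 0.3]
finger_gap: -0.002
finger_force: 0.0
```

Request:
{"op": "jog_arm", "data": {
  "commands": [
    [[3.5,-3.4,0],-0.1,0],
    [[3.5,-3.4,0],-0.1,0],
    [[3.5,-3.4,0],0,0],
    [[3.0,-3.4,0],0,0],
    [[0,0,0],0,0]
  ]
}}

```text
clock: 2.28
position: [0.4972, 0.2041, 0.2308]
tcp_rot: [-180.0, 0.0, 35.5]
ft_force: [0.5, 0.6, 0.4]
finger_gap: -0.0
finger_force: 0.0
```

Run:
```python
from h import *
st()
im=arm.read_camera("wrist");cv2.imwrite("pics/w1.png",im[:,:,::-1])
for X in([.548,.105,.076],[.492,.183,.102],[.605,.187,.058]):print(proj("wrist",X))
```

```text
2.275 [0.4972 0.2041 0.2308] [-180.     0.    35.5] [0.5 0.6 0.4] -0.0 0.0
[441.21162891 241.48518824]
[332.35041316 251.9392038 ]
[403.89436004 129.32139405]
```

View pics/w1.png

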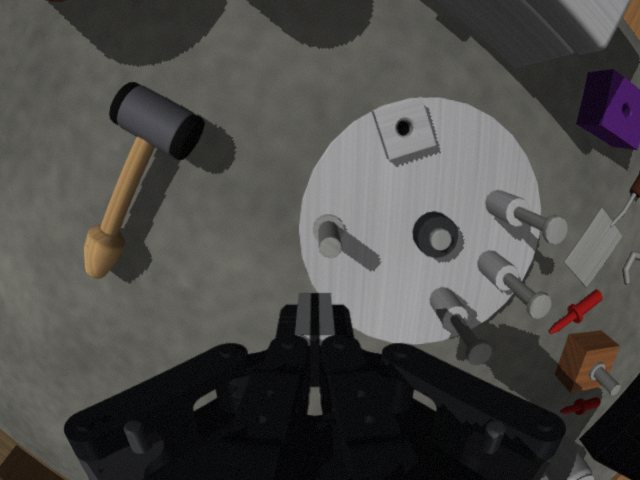

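The wrist view shows hub top at (440,239), lock hole (404,127) and post top at about (331,246). All are within a few pixels of prediction. The steel peg is in the wooden block at (600,370).

Run:
```python
from h import *
H=at("wrist",440,239,.076);P=at("wrist",331,246,.102);L=at("wrist",404,127,.058)
for X in(P,L):d=(X-H)[:2];print(X.round(4),np.hypot(*d),np.degrees(np.arctan2(d[1],d[0])))
print(H)
H=H[:2]
g=H+0.098*np.array([np.cos(np.radians(125.3)),np.sin(np.radians(125.3))])
t=np.radians(215.3);c=g-.032*np.array([np.cos(t),np.sin(t)])
o=arm.get_obs();y=np.radians(o["tcp_rot"][2]);d=c-o["position"][:2]
print(g,c,"tool dx dy",d@[np.cos(y),np.sin(y)],d@[np.sin(y),-np.cos(y)])
```

```text
[0.4953 0.1867 0.102 ] 0.0957793858642928 124.16004325783877
[0.6067 0.1881 0.058 ] 0.0991710710619297 54.476619045393605
[0.54904206 0.10740477 0.076     ]
[0.49241202 0.18738626] [0.51852842 0.2058777 ] tool dx dy 0.019404630337338028 0.009674646092409759
```

Request:
{"op": "jog_arm", "data": {
  "commands": [
    [[2.0,0.95,2.0],0,0],
    [[0.2,0,5.0],0,0],
    [[0,0,5.0],0,0],
    [[0,0,4.6],0,0],
    [[0,0,0],0,0]
  ]
}}

```text
clock: 2.95
position: [0.5167, 0.2041, 0.061]
tcp_rot: [-179.8, 0.6, 35.1]
ft_force: [0.5, -1.0, -0.4]
finger_gap: 0.002
finger_force: 0.0
```

Request:
{"op": "jog_arm", "data": {
  "commands": [
    [[-0.5,0,0],0,0],
    [[-0.4,0,0],0,0],
    [[-0.2,0,0],0,0],
    [[-0.2,0,0],0,0],
    [[-0.1,0,0],0,0],
    [[0,0,0],0,0]
  ]
}}

```text
clock: 3.7
position: [0.5106, 0.1988, 0.066]
tcp_rot: [180.0, -0.1, 35.2]
ft_force: [1.6, 1.5, 0.7]
finger_gap: -0.001
finger_force: 1.1
```

Request:
{"op": "jog_arm", "data": {
  "commands": [
    [[-0.29,-0.05,0],-0.03,0],
    [[-0.29,-0.05,0],-0.03,0],
    [[-0.29,-0.05,0],-0.03,0],
    [[-0.29,-0.05,0],-0.03,0],
    [[-0.29,-0.05,0],-0.03,0]
  ]
}}

```text
clock: 4.32
position: [0.4983, 0.1927, 0.066]
tcp_rot: [180.0, -0.3, 43.9]
ft_force: [3.3, 5.3, 0.5]
finger_gap: -0.003
finger_force: 3.2
```

Run:
```python
from h import *
st()
print(arm.get_obs()["joints"].round(1))
im=arm.read_camera("wrist");cv2.imwrite("pics/w2.png",im[:,:,::-1])
```

```text
4.325 [0.4983 0.1927 0.066 ] [180.   -0.3  43.9] [3.3 5.3 0.5] -0.003 3.2315026223659515
[1.180e+01 1.810e+01 1.021e+02 1.000e-01 5.950e+01 5.780e+01]
```

View pics/w2.png

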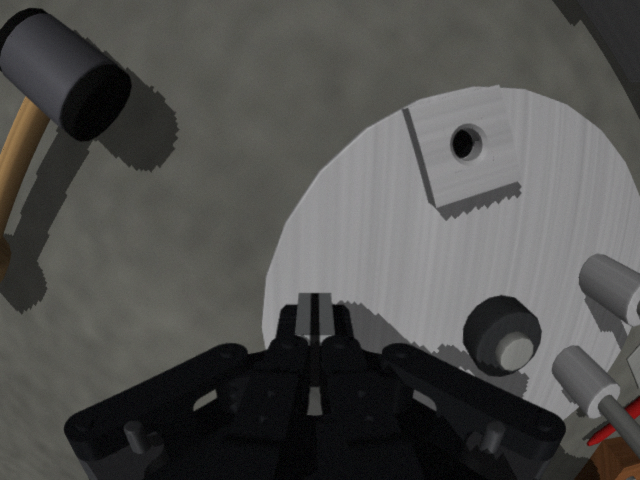

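The lock hole is at (465,143), hub top at (515,352), and the post is hidden behind the fingers, so contact is as expected. I'll continue gently.

Request:
{"op": "jog_arm", "data": {
  "commands": [
    [[-0.1,-0.02,0],-0.01,0],
    [[-0.1,-0.02,0],-0.01,0],
    [[-0.1,-0.02,0],-0.01,0],
    [[-0.1,-0.02,0],-0.01,0],
    [[0,0,0],0,0]
  ]
}}

```text
clock: 5.0
position: [0.494, 0.1896, 0.0658]
tcp_rot: [180.0, -0.1, 46.1]
ft_force: [2.7, 3.3, 2.4]
finger_gap: 0.001
finger_force: 2.1
```

```bash
cat >> h.py <<'E'
def ang():
    im=arm.read_camera("wrist");H=np.array([.549,.107])
    g=cv2.cvtColor(im,cv2.COLOR_RGB2GRAY);best=None
    m=(g<25).astype(np.uint8);n,lb,s,c=cv2.connectedComponentsWithStats(m)
    for i in range(1,n):
        if not 25<s[i,4]<1200: continue
        L=at("wrist",*c[i],.058)[:2];r=np.hypot(*(L-H))
        if abs(r-.1)<.008 : print("hole?",c[i].round(1),s[i,4],L.round(4),r.round(4),np.degrees(np.arctan2(*(L-H)[::-1])).round(2))
E
python3 - <<'E'
from h import *
st();ang()
E
```

```text
5.0 [0.494  0.1896 0.0658] [ 1.80e+02 -1.00e-01  4.61e+01] [2.7 3.3 2.4] 0.001 2.129416801035404
hole? [460.1 140.8] 403 [0.5884 0.2006] 0.1016 67.18
```

Request:
{"op": "jog_arm", "data": {
  "commands": [
    [[-0.1,-0.02,0],-0.01,0],
    [[-0.1,-0.02,0],-0.01,0],
    [[-0.1,-0.02,0],-0.01,0],
    [[-0.1,-0.02,0],-0.01,0],
    [[-0.1,-0.02,0],-0.01,0]
  ]
}}

```text
clock: 5.68
position: [0.49, 0.1868, 0.0658]
tcp_rot: [180.0, -0.1, 49.0]
ft_force: [2.5, 4.5, 3.2]
finger_gap: 0.0
finger_force: 2.6
```

Request:
{"op": "jog_arm", "data": {
  "commands": [
    [[-0.1,-0.02,0],-0.01,0],
    [[-0.1,-0.02,0],-0.01,0],
    [[-0.1,-0.02,0],-0.01,0],
    [[-0.1,-0.02,0],-0.01,0]
  ]
}}

```text
clock: 6.18
position: [0.4867, 0.1842, 0.0658]
tcp_rot: [180.0, -0.1, 51.3]
ft_force: [2.4, 5.2, 2.6]
finger_gap: 0.002
finger_force: 2.9
```

Request:
{"op": "jog_arm", "data": {
  "commands": [
    [[-0.1,-0.02,0],-0.01,0],
    [[-0.1,-0.02,0],-0.01,0],
    [[-0.1,-0.02,0],-0.01,0],
    [[-0.1,-0.02,0],-0.01,0]
  ]
}}

```text
clock: 6.68
position: [0.4835, 0.1814, 0.0657]
tcp_rot: [180.0, -0.1, 53.6]
ft_force: [2.2, 4.4, 2.8]
finger_gap: -0.005
finger_force: 2.5
```

Request:
{"op": "jog_arm", "data": {
  "commands": [
    [[-0.1,-0.02,0],-0.01,0],
    [[-0.1,-0.02,0],-0.01,0],
    [[-0.1,-0.02,0],-0.01,0],
    [[-0.1,-0.02,0],-0.01,0]
  ]
}}

```text
clock: 7.18
position: [0.4806, 0.1788, 0.0658]
tcp_rot: [180.0, -0.1, 55.9]
ft_force: [3.0, 5.8, 3.3]
finger_gap: -0.0
finger_force: 3.1
```

Run:
```python
from h import *
st();ang()
```

```text
7.175 [0.4806 0.1788 0.0658] [ 1.80e+02 -1.00e-01  5.59e+01] [3.  5.8 3.3] -0.0 3.0656513571739197
hole? [459.7 140.4] 411 [0.5717 0.2058] 0.1014 77.08
```

Request:
{"op": "jog_arm", "data": {
  "commands": [
    [[-0.1,-0.02,0],-0.01,0],
    [[-0.1,-0.02,0],-0.01,0],
    [[-0.1,-0.02,0],-0.01,0],
    [[-0.1,-0.02,0],-0.01,0]
  ]
}}

```text
clock: 7.72
position: [0.4775, 0.1755, 0.0657]
tcp_rot: [180.0, -0.1, 58.2]
ft_force: [2.6, 5.5, 3.0]
finger_gap: -0.005
finger_force: 2.6
```

Request:
{"op": "jog_arm", "data": {
  "commands": [
    [[-0.1,-0.02,0],-0.01,0],
    [[-0.1,-0.02,0],-0.01,0],
    [[-0.1,-0.02,0],-0.01,0],
    [[-0.1,-0.02,0],-0.01,0]
  ]
}}

```text
clock: 8.22
position: [0.4749, 0.1727, 0.0657]
tcp_rot: [180.0, -0.1, 60.4]
ft_force: [1.9, 6.0, 3.3]
finger_gap: -0.004
finger_force: 3.2
```

Request:
{"op": "jog_arm", "data": {
  "commands": [
    [[-0.1,-0.02,0],-0.01,0],
    [[-0.1,-0.02,0],-0.01,0],
    [[-0.1,-0.02,0],-0.01,0],
    [[-0.1,-0.02,0],-0.01,0]
  ]
}}

```text
clock: 8.72
position: [0.472, 0.1691, 0.0655]
tcp_rot: [180.0, -0.0, 62.8]
ft_force: [2.0, 5.7, 3.1]
finger_gap: -0.0
finger_force: 2.7
```

Request:
{"op": "jog_arm", "data": {
  "commands": [
    [[-0.1,-0.02,0],-0.01,0],
    [[-0.1,-0.02,0],-0.01,0],
    [[-0.1,-0.02,0],-0.01,0],
    [[-0.1,-0.02,0],-0.01,0]
  ]
}}

```text
clock: 9.22
position: [0.4699, 0.1665, 0.0656]
tcp_rot: [180.0, -0.1, 65.0]
ft_force: [3.2, 6.5, 2.9]
finger_gap: 0.003
finger_force: 4.0
```

Request:
{"op": "jog_arm", "data": {
  "commands": [
    [[-0.1,-0.02,0],-0.01,0],
    [[-0.1,-0.02,0],-0.01,0],
    [[-0.1,-0.02,0],-0.01,0]
  ]
}}

```text
clock: 9.6
position: [0.4686, 0.1649, 0.0656]
tcp_rot: [179.9, -0.3, 66.7]
ft_force: [4.6, 10.8, 0.3]
finger_gap: 0.0
finger_force: 5.7
```

Request:
{"op": "jog_arm", "data": {
  "commands": [
    [[0,0,0],0,0],
    [[0,0,0],0,0]
  ]
}}

```text
clock: 9.85
position: [0.4684, 0.1645, 0.0656]
tcp_rot: [179.9, -0.2, 66.7]
ft_force: [2.4, 8.8, 1.3]
finger_gap: -0.005
finger_force: 4.4
```

Run:
```python
from h import *
st();ang()
```

```text
9.85 [0.4684 0.1645 0.0656] [179.9  -0.2  66.7] [2.4 8.8 1.3] -0.005 4.377312362194061
hole? [460.  140.7] 413 [0.553  0.2083] 0.1013 87.76
```

Request:
{"op": "jog_arm", "data": {
  "commands": [
    [[-0.1,-0.02,0],-0.01,0],
    [[0,0,0],0,0]
  ]
}}

```text
clock: 10.15
position: [0.4681, 0.1642, 0.0656]
tcp_rot: [179.9, -0.3, 67.3]
ft_force: [4.2, 9.5, 0.6]
finger_gap: 0.004
finger_force: 5.6
```

Request:
{"op": "jog_arm", "data": {
  "commands": [
    [[-0.1,-0.02,0],-0.01,0],
    [[0,0,0],0,0]
  ]
}}

```text
clock: 10.4
position: [0.4672, 0.1628, 0.0656]
tcp_rot: [179.9, -0.2, 67.9]
ft_force: [2.8, 7.6, 1.3]
finger_gap: -0.002
finger_force: 3.9
```

Request:
{"op": "jog_arm", "data": {
  "commands": [
    [[-0.1,-0.02,0],-0.01,0],
    [[-0.1,-0.02,0],-0.01,0],
    [[0,0,0],0,0]
  ]
}}

```text
clock: 10.78
position: [0.4652, 0.1596, 0.0653]
tcp_rot: [180.0, 0.0, 69.0]
ft_force: [2.0, 2.6, 2.7]
finger_gap: -0.002
finger_force: 1.7
```

Request:
{"op": "jog_arm", "data": {
  "commands": [
    [[-0.1,-0.02,0],-0.01,0],
    [[-0.1,-0.02,0],-0.01,0],
    [[0,0,0],0,0]
  ]
}}

```text
clock: 11.15
position: [0.4624, 0.1572, 0.0644]
tcp_rot: [-179.8, 0.2, 70.2]
ft_force: [-0.9, 0.2, -0.2]
finger_gap: 0.003
finger_force: 0.0
```

Request:
{"op": "jog_arm", "data": {
  "commands": [
    [[-0.1,-0.02,0],-0.01,0],
    [[-0.1,-0.02,0],-0.01,0],
    [[0,0,0],0,0]
  ]
}}

```text
clock: 11.52
position: [0.4625, 0.1561, 0.065]
tcp_rot: [-179.9, 0.0, 71.3]
ft_force: [-0.8, 0.8, -0.3]
finger_gap: -0.001
finger_force: 0.0
```

Run:
```python
from h import *
st();ang()
```

```text
11.525 [0.4625 0.1561 0.065 ] [-179.9    0.    71.3] [-0.8  0.8 -0.3] -0.001 0.0
hole? [453.5 139.4] 437 [0.5405 0.2081] 0.1014 94.83
```

Request:
{"op": "jog_arm", "data": {
  "commands": [
    [[-0.1,-0.02,0],-0.01,0],
    [[-0.1,-0.02,0],-0.01,0],
    [[-0.1,-0.02,0],-0.01,0],
    [[0,0,0],0,0]
  ]
}}

```text
clock: 12.08
position: [0.4615, 0.1537, 0.0653]
tcp_rot: [180.0, 0.0, 73.0]
ft_force: [-0.9, 0.7, 0.8]
finger_gap: -0.001
finger_force: 0.0
```

Request:
{"op": "jog_arm", "data": {
  "commands": [
    [[-0.1,-0.02,0],-0.01,0],
    [[-0.1,-0.02,0],-0.01,0],
    [[0,0,0],0,0]
  ]
}}

```text
clock: 12.45
position: [0.4612, 0.1532, 0.0654]
tcp_rot: [180.0, -0.2, 74.2]
ft_force: [2.3, 6.4, -2.3]
finger_gap: -0.002
finger_force: 3.1
```

Request:
{"op": "jog_arm", "data": {
  "commands": [
    [[-0.1,-0.02,0],-0.01,0],
    [[0,0,0],0,0]
  ]
}}

```text
clock: 12.7
position: [0.461, 0.153, 0.0654]
tcp_rot: [179.9, -0.3, 74.7]
ft_force: [1.9, 7.7, -3.5]
finger_gap: 0.003
finger_force: 4.3
```

Request:
{"op": "jog_arm", "data": {
  "commands": [
    [[-0.1,0,0],0,0],
    [[0,0,0],0,0]
  ]
}}

```text
clock: 12.95
position: [0.4608, 0.1525, 0.0654]
tcp_rot: [179.9, -0.3, 74.7]
ft_force: [3.1, 11.1, -3.4]
finger_gap: -0.002
finger_force: 5.1
```

Request:
{"op": "jog_arm", "data": {
  "commands": [
    [[-0.08,0,0],0,0],
    [[0,0,0],0,0],
    [[0,0,0],0,0]
  ]
}}

```text
clock: 13.32
position: [0.4607, 0.1521, 0.0655]
tcp_rot: [179.9, -0.4, 74.7]
ft_force: [4.1, 11.2, -4.2]
finger_gap: -0.002
finger_force: 5.8
```

Run:
```python
from h import *
st();ang()
```

```text
13.325 [0.4607 0.1521 0.0655] [179.9  -0.4  74.7] [ 4.1 11.2 -4.2] -0.002 5.760121196508408
hole? [459.5 140. ] 414 [0.5382 0.2077] 0.1013 96.11
```

Steady 12 N on the cushion after the hump and click, so it's home. Backing off and rising.

Request:
{"op": "jog_arm", "data": {
  "commands": [
    [[0.5,0,0],0,0],
    [[1.5,0,0],0,0],
    [[0,0,-4],0,0],
    [[0,0,-6],0.1,0],
    [[0,0,-6],0.1,0],
    [[2,0,0],0.1,0],
    [[2,0,0],0.1,0],
    [[0,0,0],0.1,0],
    [[0,0,0],0,0],
    [[0,0,0],0,0]
  ]
}}

```text
clock: 14.62
position: [0.4845, 0.2033, 0.2251]
tcp_rot: [-180.0, 0.0, 46.2]
ft_force: [-0.1, 0.4, 0.9]
finger_gap: 0.002
finger_force: 0.0
```

Run:
```python
from h import *
st();ang()
X=at("top",405.6,239.4,.099);print(X);o=arm.get_obs();y=np.radians(o["tcp_rot"][2]);d=X[:2]-o["position"][:2]
print("tool dx dy",d@[np.cos(y),np.sin(y)],d@[np.sin(y),-np.cos(y)])
im=arm.read_camera("wrist");cv2.imwrite("pics/w3.png",im[:,:,::-1])
```

```text
14.625 [0.4845 0.2033 0.2251] [-180.     0.    46.2] [-0.1  0.4  0.9] 0.002 0.0
hole? [361.4 169.1] 142 [0.543  0.2088] 0.102 93.35
[ 0.55007545 -0.23463302  0.099     ]
tool dx dy -0.2704386942208126 0.3505920909527921
```

View pics/w3.png

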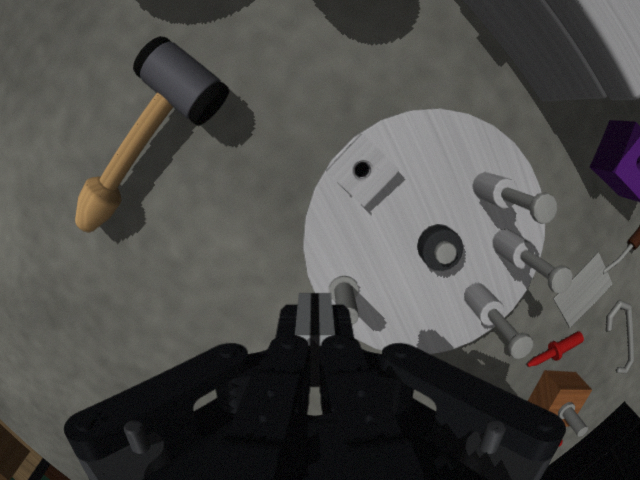

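The lock hole is at (361,169), hub (444,253), post (344,300) and nothing else has been disturbed. Next, over to the wooden block.

Request:
{"op": "jog_arm", "data": {
  "commands": [
    [[-3,3.9,0],0,1],
    [[-3,3.9,0],0,1],
    [[-3,3.9,0],0,1],
    [[-3,3.9,0],0,1],
    [[-3,3.9,0],0,1],
    [[-3,3.9,0],0,1],
    [[-3,3.9,0],0,1],
    [[-3,3.9,0],0,1],
    [[-3,3.9,0],0,1],
    [[0,0,0],0,1],
    [[0,0,0],0,1]
  ]
}}

```text
clock: 16.1
position: [0.55, -0.2344, 0.2249]
tcp_rot: [-179.9, -0.0, 46.1]
ft_force: [-0.0, 0.1, 0.6]
finger_gap: 0.999
finger_force: 0.0
```

Run:
```python
from h import *
st()
im=arm.read_camera("wrist");cv2.imwrite("pics/w4.png",im[:,:,::-1])
print(proj("wrist",[.550,-.2346,.099]),proj("wrist",[.550,-.2346,.054]))
```

```text
16.1 [ 0.55   -0.2344  0.2249] [-179.9   -0.    46.1] [-0.   0.1  0.6] 0.999 0.0
[316.28209226 234.73300852] [316.15484993 220.69008837]
```

View pics/w4.png

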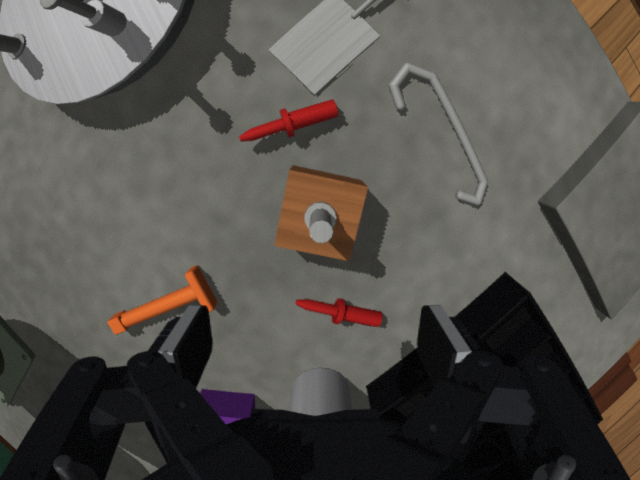

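The peg top is at (320,232) with its collar at (320,218). The red pegs lie flat at (310,118) and (342,312), clear of the fingers. I'll shift slightly, descend and grip.

Request:
{"op": "jog_arm", "data": {
  "commands": [
    [[0.2,0.3,5],0,1],
    [[0,0,5],0,1],
    [[0,0,4],0,1],
    [[0,0,1.5],0,1],
    [[0,0,1],0,1],
    [[0,0,0],0,1],
    [[0,0,0],0,0],
    [[0,0,0],0,0],
    [[0,0,0],0,0],
    [[0,0,0],0,0],
    [[0,0,0],0,0]
  ]
}}

```text
clock: 17.52
position: [0.5542, -0.2354, 0.0608]
tcp_rot: [180.0, -0.0, 46.1]
ft_force: [-0.5, -1.5, 3.0]
finger_gap: 0.198
finger_force: 58.4
```

Request:
{"op": "jog_arm", "data": {
  "commands": [
    [[0,0,-1],0,0],
    [[0,0,-2],0,0],
    [[0,0,-3],0,0],
    [[0,0,-5],0,0],
    [[0,0,-5],0,0],
    [[0,0,-4],0,0],
    [[0,0,0],0,0]
  ]
}}

```text
clock: 18.4
position: [0.5559, -0.2362, 0.2666]
tcp_rot: [179.5, -0.1, 46.1]
ft_force: [0.3, 0.1, -2.4]
finger_gap: 0.194
finger_force: 59.3
```

Run:
```python
from h import *
st()
X=np.array([.543,.209]);o=arm.get_obs();y=np.radians(o["tcp_rot"][2]);d=X-o["position"][:2]
print("tool dx dy",d@[np.cos(y),np.sin(y)],d@[np.sin(y),-np.cos(y)])
cv2.imwrite("pics/w5.png",arm.read_camera("wrist")[:,:,::-1])
```

```text
18.4 [ 0.5559 -0.2362  0.2666] [ 1.795e+02 -1.000e-01  4.610e+01] [ 0.3  0.1 -2.4] 0.194 59.293193221092224
tool dx dy 0.3120017161627943 -0.3178281792677228
```

View pics/w5.png

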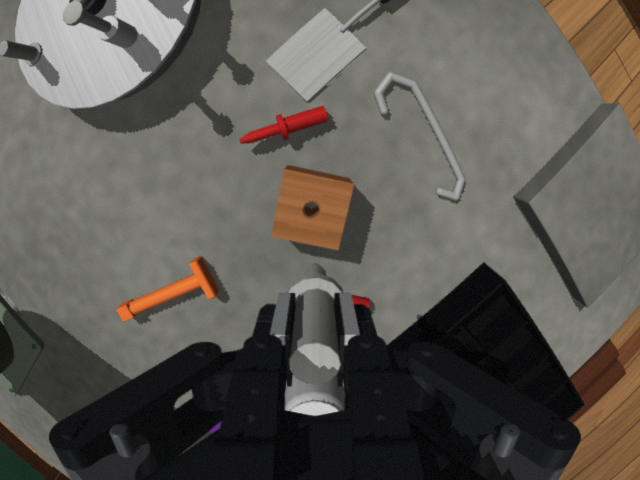

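The peg is held upright, its tip at about (317,266). The block hole is empty at (311,208). Now to the lock hole.

Request:
{"op": "jog_arm", "data": {
  "commands": [
    [[2,-2,0],0,0],
    [[3,-3,0],0,0],
    [[3.5,-3.6,0],0,0],
    [[3.5,-3.6,0],0,0],
    [[3.5,-3.6,0],0,0],
    [[3.5,-3.6,0],0,0],
    [[3.5,-3.6,0],0,0],
    [[3.5,-3.6,0],0,0],
    [[3.2,-3.2,0],0,0],
    [[2,-2,0],0,0],
    [[0,0,4],0,0],
    [[0,0,4],0,0]
  ]
}}

```text
clock: 19.95
position: [0.5391, 0.2104, 0.1775]
tcp_rot: [-179.9, 0.2, 46.2]
ft_force: [0.5, 0.2, -2.9]
finger_gap: 0.191
finger_force: 59.3
```

Request:
{"op": "jog_arm", "data": {
  "commands": [
    [[0,0,3],0,0],
    [[0,0,0.5],0,0],
    [[0,0,0],0,0],
    [[0,0,0],0,0]
  ]
}}

```text
clock: 20.45
position: [0.5422, 0.2103, 0.1469]
tcp_rot: [179.9, -0.1, 46.1]
ft_force: [0.6, -0.6, -1.4]
finger_gap: 0.194
finger_force: 59.2
```

Run:
```python
from h import *
st()
im=arm.read_camera("wrist")
c=cv2.resize(im[150:330,220:420],(800,720),interpolation=cv2.INTER_CUBIC)[:600];cv2.imwrite("pics/w6.png",c[:,:,::-1])
o=arm.get_obs();z=o["position"][2]-.0568
print("tip pred",proj("wrist",[*o["position"][:2],z]),"hole pred",proj("wrist",[.543,.209,.058]),proj("wrist",[*o["position"][:2],.058]))
```

```text
20.45 [0.5422 0.2103 0.1469] [ 1.799e+02 -1.000e-01  4.610e+01] [ 0.6 -0.6 -1.4] 0.194 59.1888302564621
tip pred [315.38691605 266.6135314 ] hole pred [317.45123291 249.94670401] [315.24783826 249.32884699]
```

View pics/w6.png

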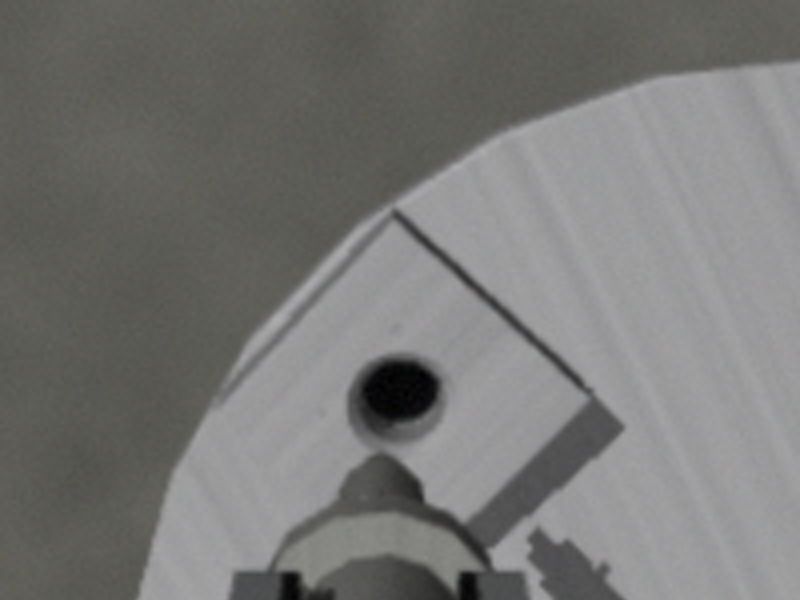

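The hole mouth centre is at about (319.0,249.2) and the tip at (315.2,267), so a +2.4 mm shift in tool y lines them up.

Request:
{"op": "jog_arm", "data": {
  "commands": [
    [[0,0.24,1],0,0],
    [[0,0,1.5],0,0],
    [[0,0,0.5],0,0],
    [[0,0,0.4],0,0],
    [[0,0,0.4],0,0],
    [[0,0,0.4],0,0],
    [[0,0,0.4],0,0],
    [[0,0,0],0,0]
  ]
}}

```text
clock: 21.5
position: [0.5431, 0.2081, 0.0991]
tcp_rot: [180.0, -0.0, 46.1]
ft_force: [1.6, -1.5, -2.6]
finger_gap: 0.196
finger_force: 59.2
```

Request:
{"op": "jog_arm", "data": {
  "commands": [
    [[0,0,0.4],0,0],
    [[0,0,0.4],0,0],
    [[0,0,0.3],0,0],
    [[0,0,0.3],0,0],
    [[0,0,0],0,0]
  ]
}}

```text
clock: 22.12
position: [0.5433, 0.2081, 0.0851]
tcp_rot: [179.9, -0.0, 46.1]
ft_force: [2.8, -3.4, -2.7]
finger_gap: 0.193
finger_force: 59.1
```

Request:
{"op": "jog_arm", "data": {
  "commands": [
    [[0,0.05,0.4],0,0],
    [[0,0.03,0.4],0,0],
    [[0,0,0.3],0,0],
    [[0,0,0.2],0,0],
    [[0,0,0],0,0]
  ]
}}

```text
clock: 22.75
position: [0.5435, 0.2078, 0.072]
tcp_rot: [180.0, -0.0, 46.1]
ft_force: [3.9, -2.3, -2.1]
finger_gap: 0.195
finger_force: 59.1
```

Request:
{"op": "jog_arm", "data": {
  "commands": [
    [[0,0.02,0.1],0,0],
    [[0,0,0.1],0,0],
    [[0,0,0],0,0]
  ]
}}

```text
clock: 23.12
position: [0.5436, 0.2078, 0.0708]
tcp_rot: [180.0, -0.0, 46.1]
ft_force: [0.8, -3.4, 2.7]
finger_gap: 0.193
finger_force: 59.9
```

Contact at exactly the expected height. Releasing and rising.

Request:
{"op": "jog_arm", "data": {
  "commands": [
    [[0,0,0.05],0,0],
    [[0,0,0],0,0],
    [[0,0,0],0,0.6],
    [[0,0,0],0,0.6],
    [[0,0,0],0,0.6],
    [[0,0,0],0,0.6],
    [[0,0,-2],0,0.6],
    [[0,0,-4],0,0.6],
    [[0,0,-5],0,0.6],
    [[0,0,-5],0,0.6],
    [[-2,0,0],0,0.6],
    [[0,0,0],0,0.6]
  ]
}}

```text
clock: 24.62
position: [0.5293, 0.193, 0.2303]
tcp_rot: [180.0, -0.0, 46.1]
ft_force: [-0.3, 0.4, -1.4]
finger_gap: 0.601
finger_force: 0.0
```

Run:
```python
from h import *
st()
im=arm.read_camera("wrist");s=arm.read_camera("side")
a=cv2.resize(im[60:300,180:500],(640,480),interpolation=cv2.INTER_CUBIC);
b=cv2.resize(s[170:290,230:390],(480,360),interpolation=cv2.INTER_CUBIC)
out=np.zeros((560,800,3),np.uint8);out[:330,:440]=cv2.resize(a,(440,330));out[:360,440:]=b[:,60:420];out[330:,:307]=cv2.resize(s,(307,230))
cv2.imwrite("pics/w7.png",out[:,:,::-1])
```

```text
24.625 [0.5293 0.193  0.2303] [180.   -0.   46.1] [-0.3  0.4 -1.4] 0.601 0.0
```

View pics/w7.png

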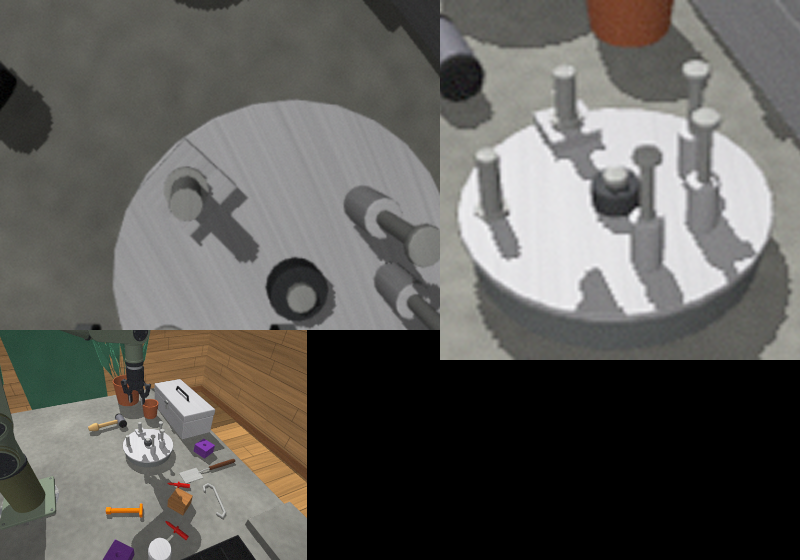

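The side crop shows the locking peg upright in the boss at about (566,100), its collar flat on it. The gripper is clear and the other things are in place. Handing in.

```bash
python3 -c "
from workcell import arm
print(arm.job_done())"
```

```text
the job is handed in; nothing more can be done
None
```

The carousel was pushed anticlockwise until it clicked home at its stop, held there at a steady 12 N, the locking peg is fully home in the lock hole with its collar on the boss, and the job was handed in at about 25 s.

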